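# Turn up the vibrating table by three clicks

## Robot

A 6-joint arm with a two-finger parallel gripper is mounted at the origin on a cart in front of the work surface, level with it; the furniture and walls round the work are solid. World frame = base frame: x ahead of the robot, y to its left, z up, the work surface at z = 0. Lengths are in mm, angles in rad, forces in N, time in s.
With the tool pointing down it reaches from about 200 to 875 mm from the base axis. Payload 3.4 kg.
Tool frame: the origin (TCP) lies at the very end of the fingers, on their centre line; the grasp point (between the pads) lies 19 mm behind it; z points along the fingers, y is the line along which they close (so a half turn about z gives the same grasp; the last joint's range is limited). The gripper opens to 94 mm and grips with 3 to 60 N. Pads are 16 mm wide; open, the fingers measure 119 mm over their backs; the gripper's body (75 mm by 177 mm) begins 78 mm behind the grasp point.
Start: joints at [-1.436, 0.276, 1.505, -0, 1.361, -0.121], TCP at [145.484, -556.327, 205.493] pointing down, gripper open.
Joint ranges: [-2.89, 2.89], [-0.75, 2.08], [0.22, 2.7], [-1.18, 4.32], [0.11, 2.71], [-2.7, 2.7]. Speed limits (rad/s): [2.57, 2.57, 3.14, 3.14, 3.14, 3.14].

## Interface

Orientations are given as a rotation vector (axis times angle).
In Python, from plant import status, imaging, job gives the robot as it stands.
- The arm moves only by the tool drive_tool, never from a script. Its argument "series" is a list of rows, each an object with "jaw": the opening, from 0 (shut) to 1 (fully open); "offset": the shift along the tool's x, y, z in units of 50 mm (1.0 is 50 mm), a list of three; "twist": the turn, a rotation vector about the tool's x, y, z in units of 8 degrees (1.0 is 8 degrees), a list of three. A call has 1 to 20 rows; each row is the pose to reach, as a shift and turn from the pose commanded when the call began, along the tool's axes at that moment; what a row does not reach only later rows make up. A row lasts 1/10 s, in which the tool goes at most 50 mm and 8.59 degrees, less where a joint would pass 70% of its speed; a pose out of reach is approached as far as the arm can. A call with a gripper value outside its range is refused whole. The fingers move at their own pace and stop on an object; the grip force is fixed at half the most. Time passes only in rows, so rows that repeat a pose let the fingers close. It gives the time, the measured TCP pose, the force, the opening and the grip force at its end, in the units of the state.
- status.get_state(): the state, without advancing time (a new reading comes with each control period).
- imaging.snapshot(name): name is "scene" or "top"; returns the picture (480x640x3 uint8, blue, green, red); there is no depth.
- imaging.camera_info(name): a dict with "vertical_fov" (degrees; the focal length in pixels is half the picture's height over the tangent of half this angle, whatever the lens; pixels are square), "cx", "cy" (the principal point, pixels), "rvec" (rotation vector, rad) and "tvec" (3), from world to camera coordinates, as OpenCV has them. Camera axes: x right, y down, z forward; pixel columns grow to the right and rows downward; lengths in mm; the calibration is good to about 2 mm. A picture is of the moment at which its call begins. camera_info takes no time and is no camera call.
- job.job_done(): hands the job in; it is judged then, once.
The state is a dict: "clock": time; "joints": joint angles; "joint_vel": joint speeds; "tau": joint torques, N m; "position": TCP position; "orientation": TCP orientation; "force": force on the tool from outside, world axes, zero at the start; "wrist_torque": the same for the moment, N m; "gripper_width": finger opening in mm; "grasp_force": force on a finger pad.
Only numpy, scipy, OpenCV 4.12 (cv2) and the standard library are available. Lean on these libraries where they do the work, as an engineer would, in place of code of your own. Each camera call takes 0.05 s, during which the arm holds its last target. There are 200 camera calls.

## Task

Turn the blue dial of the small vibrating table three clicks clockwise, seen from above, from where it stands now, and let go of it so that it rests in that notch. Leave the orange dial as it is set.

Things in the scene. Friction and masses are not known exactly. Their poses are not given: they have to be found in the camera images.
- dial_blue (a joint): angle of the blue dial about its upright axis, rad, growing clockwise seen from above. A notch every 24 degrees (0.419 rad): eight, at 0, 0.419, 0.838 ... 2.932, with stops just beyond the first and last. It starts in one of the first three. Passing from notch to notch takes about 0.1 N m; released between two, it snaps into the nearer
- dial_blue_grip (a point): point on the blue dial's axis, 86 mm above the worktop, inside its bar grip. The knob: a disc 44 mm across, 8 mm thick, and on it an upright bar 42 mm long, 14 mm wide, its top 10 mm above this point, its foot on the disc 22 mm below. x axis: along the bar to its pointer end (white line on the top); y: across the bar; z: up. The axes turn with the dial
- dial_blue_tip (a point): pointer end of the blue dial's bar, 21 mm along x from dial_blue_grip, same height, turning with it. The dial sits on the front deck (50 mm high) of the vibrating table, a fixed grey box 160 x 240 mm; behind the dials, 48 mm from their axes, begins an aluminium plate (top 58 mm high) with a loose 28 mm mortar cube on it
- dial_orange_tip (a point): pointer end of the orange dial's bar, 21 mm from its axis, which lies back along this point's own x axis. Same shape and size as the blue dial; not to be turned. The axes of the two dials are 120 mm apart, side by side; blue may be on the left or on the right

How it is judged:
By the outcome, as a careful person would: the job done as asked, in the order asked, and still so for the second after the job is handed in, with the robot touching nothing.
It also fails if it takes over 32 s, if anything falls off the work surface, if the arm or the gripper's body presses on something with over 40 N, if the wrist force passes 120 N, or if a joint passes its speed limit or range.

## Working session

There is one attempt and no reset: what is moved stays moved. The work goes in short steps, Python scripts to look and compute and a tool call to move; the robot and the scene stay as the last step left them, time stands still between calls to the robot, and variables do not carry over. Pictures are saved under pics/ and viewed, at most 10 in all, crops included, and the job is handed in when it is done.

Besides the shell and the picture viewer there is one more tool, called as name(argument=value, ...), one argument or row to a line, values as JSON. drive_tool: Moves the arm, as the interface text tells. Its arguments: {"type":"object","properties":{"series":{"type":"array"}},"required":["series"]}

```bash
mkdir -p pics
cat > h.py <<'E'
import numpy as np, cv2
from plant import status, imaging, job
def cam(n):
    c=imaging.camera_info(n); f=240/np.tan(np.radians(c["vertical_fov"])/2)
    K=np.array([[f,0,c["cx"]],[0,f,c["cy"]],[0,0,1]]); R=cv2.Rodrigues(np.array(c["rvec"],float))[0]
    return K,R,np.array(c["tvec"],float).ravel(),c
def cast(n,uv,z):
    K,R,t,_=cam(n); o=-R.T@t; d=R.T@np.linalg.inv(K)@np.array([*uv,1.]); return o+d*(z-o[2])/d[2]
def proj(n,p):
    K,R,t,_=cam(n); q=K@(R@np.array(p,float)+t); return q[:2]/q[2]
E
python3 - <<'E'
from h import *
for n in("scene","top"):
    cv2.imwrite(f"pics/{n}0.png",imaging.snapshot(n)); c=cam(n)[3]; print(n,c)
s=status.get_state(); print(s)
E
```

```text
scene {'vertical_fov': 56.74374699575736, 'cx': 319.0046981052428, 'cy': 244.2711326848684, 'rvec': array([ 0.73292914, -2.47712981,  1.2393727 ]), 'tvec': array([577.76921034,  73.21094279, 897.56715359])}
top {'vertical_fov': 48.33629897974168, 'cx': 318.75643017287035, 'cy': 240.95956379867368, 'rvec': array([ 2.12479141, -2.17970392,  0.14836556]), 'tvec': array([301.92225537, 489.43691451, 885.26631961])}
{'clock': 0.1, 'joints': array([-1.43602397e+00,  2.76527918e-01,  1.50598841e+00, -3.89889441e-05,
        1.36069327e+00, -1.21016293e-01]), 'joint_vel': array([ 2.59489439e-04, -5.95289703e-05, -2.23953389e-03,  3.53931778e-04,
        7.38747796e-05,  8.07510673e-04]), 'tau': array([ 1.60344171e-03, -4.05456626e+01, -2.37779528e+01,  7.02937064e-02,
        2.98600097e-02, -4.47991886e-05]), 'position': array([ 145.38311311, -555.79803313,  204.70064783]), 'orientation': array([-3.11432912e+00, -4.00503928e-01,  7.73147593e-05]), 'force': array([ 0.3496663 ,  0.46278213, -0.0776828 ]), 'wrist_torque': array([-0.04426776, -0.00762052, -0.03730008]), 'grasp_force': 0.0, 'gripper_width': 93.89754505501229}
```

View pics/scene0.png

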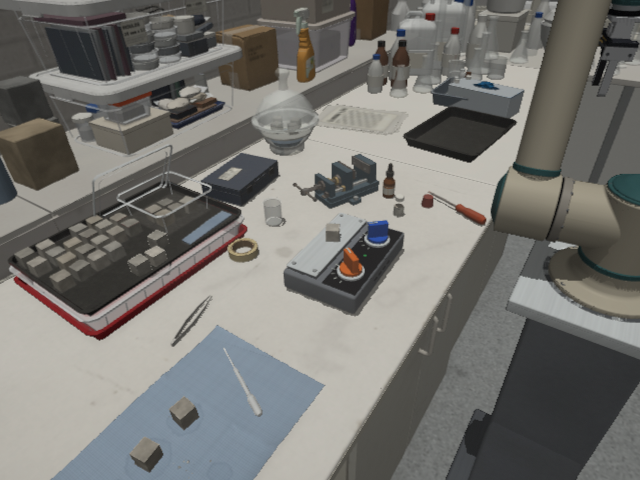

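View pics/top0.png

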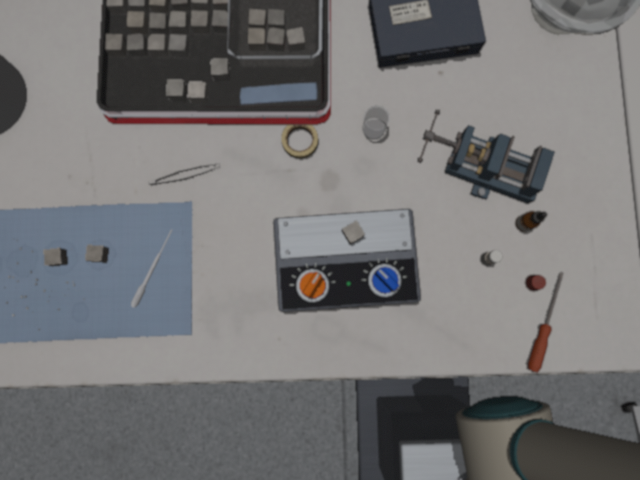

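The scene view shows the table with the blue dial at about (378,232) and orange at about (350,265). In the top view, blue is at about (385,280), on the right, and orange at about (312,285). Next I'll measure the axes and bars.

```bash
cat >> h.py <<'E'
def mask(im,col):
    h=cv2.cvtColor(im,cv2.COLOR_BGR2HSV)
    lo,hi=((100,120,40),(130,255,255)) if col=="blue" else ((3,150,60),(18,255,255))
    return cv2.inRange(h,lo,hi)
E
python3 - <<'E'
from h import *
im=imaging.snapshot("top"); sc=imaging.snapshot("scene")
for col,(u,v) in (("blue",(385,280)),("orange",(312,285))):
    m=mask(im,col); m2=np.zeros_like(m); m2[v-25:v+25,u-25:u+25]=m[v-25:v+25,u-25:u+25]
    c=max(cv2.findContours(m2,0,1)[0],key=cv2.contourArea)
    (a,b),r=cv2.minEnclosingCircle(c); print(col,(a,b),r,cast("top",(a,b),60),"r_mm",np.linalg.norm(cast("top",(a+r,b),62)-cast("top",(a,b),62)))
c1=cv2.resize(im[250:310,280:420],None,fx=5.5,fy=5.5,interpolation=cv2.INTER_CUBIC)
c2=cv2.resize(sc[210:290,325:405],None,fx=5,fy=5,interpolation=cv2.INTER_CUBIC)
cv2.imwrite("pics/c1.png",c1);cv2.imwrite("pics/c2.png",c2)
E
```

```text
blue (385.3571472167969, 280.3571472167969) 13.102906227111816 [424.93696925 181.27699732  60.        ] r_mm 21.571235293647337
orange (312.42669677734375, 284.9136047363281) 12.18844985961914 [420.50663411 301.74333372  60.        ] r_mm 20.03941813447586
```

View pics/c1.png

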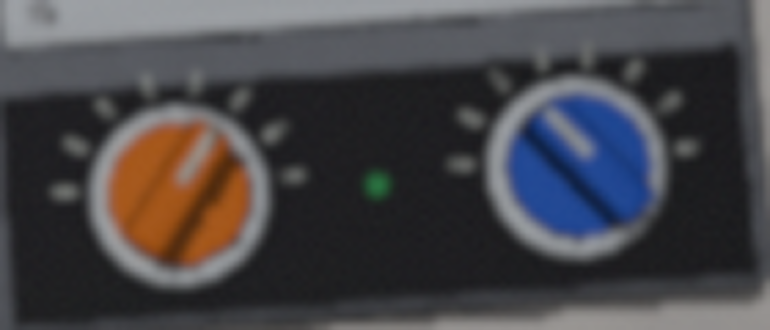

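View pics/c2.png

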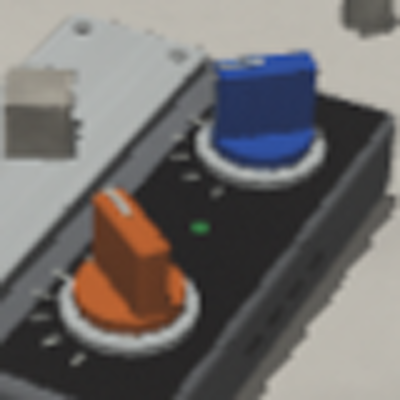

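The crops show the blue pointer up-left at the third tick, which is notch 2, and the orange pointer up-right. I'll check this by projecting the expected bar top and pointer line, then compare the measured white lines.

```bash
cat >> h.py <<'E'
def circ(im,u,v):  # centre of the dial's white ring (outer edge), found as bright low-saturation pixels round the dial
    h=cv2.cvtColor(im,cv2.COLOR_BGR2HSV); m=((h[...,2]>95)).astype(np.uint8)
    w=np.zeros_like(m); cv2.circle(w,(u,v),18,1,-1); m&=w
    m=cv2.morphologyEx(m,cv2.MORPH_OPEN,np.ones((3,3),np.uint8))
    c=max(cv2.findContours(m,0,1)[0],key=cv2.contourArea); return cv2.fitEllipse(cv2.convexHull(c))
E
python3 - <<'E'
from h import *
im=imaging.snapshot("top")
for n in("top",): K,R,t,_=cam(n); print("cam",-R.T@t)
P=[]
for u,v in((385,280),(312,285)):
    e=circ(im,u,v); p=cast("top",e[0],52); P.append(p); print("ring",e,p)
d=P[1]-P[0]; print("dist",np.linalg.norm(d),"yaw",np.degrees(np.arctan2(-d[0],d[1])))
px=lambda x,y:(280+(x+.5)/5.5-.5,250+(y+.5)/5.5-.5)
for nm,a,b,D in(("blue",(590,155),(547,106),P[0]),("orange",(182,183),(212,130),P[1])):
    A=cast("top",px(*a),96);B=cast("top",px(*b),96); w=B-A
    print(nm,A,B,"len",np.linalg.norm(w),"ang",np.degrees(np.arctan2(w[1],w[0])),"ring->tip",np.linalg.norm((B-D)[:2]),np.degrees(np.arctan2(*(B-D)[1::-1])))
# scene: top of blue bar ends
for q in((217,65),(313,58)): print("scene bar",cast("scene",(325+q[0]/5,210+q[1]/5),96))
print("cube",cast("top",(353,232),86))
E
```

```text
cam [373.13114688 293.0560206  943.02349611]
ring ((384.2085266113281, 279.9437255859375), (32.274967193603516, 32.57341384887695), 142.4921875) [426.14239653 182.14715293  52.        ]
ring ((312.0322570800781, 285.13824462890625), (32.52685546875, 32.68906021118164), 11.576419830322266) [420.57990705 302.48658045  52.        ]
dist 120.46791732735515 yaw 2.6465181463452643
blue [426.85050469 183.27577317  96.        ] [441.29480529 195.07763924  96.        ] len 18.65266368326728 ang 39.250897927082136 ring->tip 19.91966283295943 40.476174199801
orange [421.79966952 300.90831287  96.        ] [436.82983439 291.89742687  96.        ] len 17.52432373752045 ang -30.943534583853904 ring->tip 19.395626109618668 -33.09000042095431
scene bar [439.45602623 196.70971283  96.        ]
scene bar [408.57721098 171.41603061  96.        ]
cube [503.01554924 233.68927209  86.        ]
```

Blue axis is at about (425.5, 182.5), with the bar at 38.6°, so it stands in notch 2. Two checks agree: the dials measure 120.5 mm apart, and the scene view puts the bar centre within 2 mm. I'll turn the tool −204° in total to keep joint 6 mid-range.

drive_tool(
  series=[
    {"jaw": 0.45,"offset": [9.155,-12.88,0],"twist": [0,0,-12.75]},
    {"jaw": 0.45,"offset": [9.155,-12.88,0],"twist": [0,0,-12.75]},
    {"jaw": 0.45,"offset": [9.155,-12.88,0],"twist": [0,0,-12.75]},
    {"jaw": 0.45,"offset": [9.155,-12.88,0],"twist": [0,0,-12.75]},
    {"jaw": 0.45,"offset": [9.155,-12.88,0],"twist": [0,0,-12.75]},
    {"jaw": 0.45,"offset": [9.155,-12.88,0],"twist": [0,0,-12.75]},
    {"jaw": 0.45,"offset": [9.155,-12.88,0],"twist": [0,0,-12.75]},
    {"jaw": 0.45,"offset": [9.155,-12.88,0],"twist": [0,0,-12.75]},
    {"jaw": 0.45,"offset": [9.155,-12.88,0],"twist": [0,0,-12.75]},
    {"jaw": 0.45,"offset": [9.155,-12.88,0],"twist": [0,0,-12.75]},
    {"jaw": 0.45,"offset": [9.155,-12.88,0],"twist": [0,0,-12.75]},
    {"jaw": 0.45,"offset": [9.155,-12.88,0],"twist": [0,0,-12.75]},
    {"jaw": 0.45,"offset": [9.155,-12.88,0],"twist": [0,0,-12.75]},
    {"jaw": 0.45,"offset": [9.155,-12.88,0],"twist": [0,0,-12.75]},
    {"jaw": 0.45,"offset": [9.155,-12.88,0],"twist": [0,0,-12.75]},
    {"jaw": 0.45,"offset": [9.155,-12.88,0],"twist": [0,0,-12.75]},
    {"jaw": 0.45,"offset": [9.155,-12.88,0],"twist": [0,0,-12.75]},
    {"jaw": 0.45,"offset": [9.155,-12.88,0],"twist": [0,0,-12.75]},
    {"jaw": 0.45,"offset": [9.155,-12.88,0],"twist": [0,0,-12.75]},
    {"jaw": 0.45,"offset": [9.155,-12.88,0],"twist": [0,0,-12.75]},
  ],
)

```text
clock: 2.25
position: [424.9, 181.3, 205.5]
orientation: [1.652, 2.672, -0.001]
force: [0.6, -0.3, -0.1]
gripper_width: 42.5
grasp_force: 0.0
```

drive_tool(
  series=[
    {"jaw": 0.45,"offset": [0,0,1.7],"twist": [0,0,-12.75]},
    {"jaw": 0.45,"offset": [0,0,1.7],"twist": [0,0,-12.75]},
    {"jaw": 0.45,"offset": [0,0,1.7],"twist": [0,0,-12.75]},
    {"jaw": 0.45,"offset": [0,0,1.7],"twist": [0,0,-12.75]},
    {"jaw": 0.45,"offset": [0,0,1.7],"twist": [0,0,-12.75]},
    {"jaw": 0.45,"offset": [0,0,1.7],"twist": [0,0,-12.75]},
    {"jaw": 0.45,"offset": [0,0,1.7],"twist": [0,0,-12.75]},
    {"jaw": 0.45,"offset": [0,0,1.7],"twist": [0,0,-12.75]},
    {"jaw": 0.45,"offset": [0,0,1.7],"twist": [0,0,-12.75]},
    {"jaw": 0.45,"offset": [0,0,1.7],"twist": [0,0,-12.75]},
    {"jaw": 0.45,"offset": [0,0,1.7],"twist": [0,0,-12.75]},
    {"jaw": 0.45,"offset": [0,0,1.7],"twist": [0,0,-12.75]},
    {"jaw": 0.45,"offset": [0,0,1.7],"twist": [0,0,-12.75]},
    {"jaw": 0.45,"offset": [0,0,1.7],"twist": [0,0,-12.75]},
    {"jaw": 0.45,"offset": [0,0,1.7],"twist": [0,0,-12.75]},
  ],
)

```text
clock: 3.75
position: [425.4, 182.0, 120.6]
orientation: [-1.036, 2.966, -0.0]
force: [0.3, -0.0, -0.4]
gripper_width: 42.5
grasp_force: 0.0
```

Run:
```python
from h import *
s=status.get_state(); print(s["joints"],s["position"],s["orientation"])
R=cv2.Rodrigues(s["orientation"])[0]; print("yaw",np.degrees(np.arctan2(R[1,0],R[0,0])))
print("need tool xy",R.T@(np.array([425.5,182.5,120])-s["position"]))
sc=imaging.snapshot("scene"); 
cv2.imwrite("pics/c3.png",cv2.resize(sc[150:290,290:430],None,fx=4,fy=4,interpolation=cv2.INTER_CUBIC))
```

```text
[ 2.53885139e-01  1.75953644e-01  1.86856449e+00 -1.33429400e-04
  1.09679710e+00 -1.98873846e+00] [425.42270183 182.04109139 120.58753561] [-1.03557144e+00  2.96572421e+00 -2.21556364e-04]
yaw -141.50364288063255
need tool xy [-0.34603107  0.31117831  0.58753789]
```

View pics/c3.png

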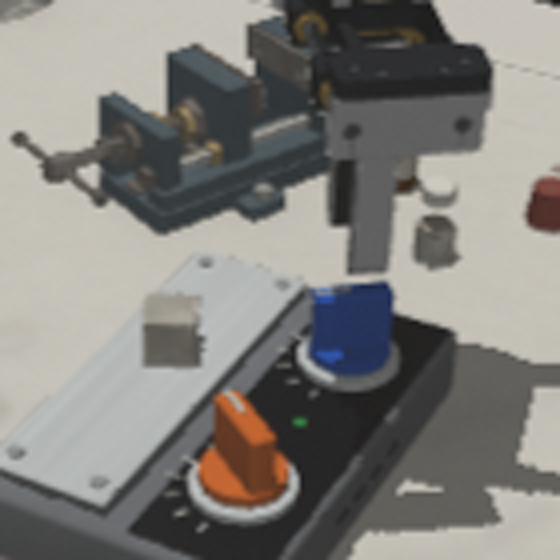

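The picture shows the fingers centred over the blue bar (crop about (355,290)), closing across it, with the orange dial and cube clear. Now I'll descend to TCP z≈70 and close.

drive_tool(
  series=[
    {"jaw": 0.45,"offset": [0,0,0.3],"twist": [0,0,0]},
    {"jaw": 0.45,"offset": [0,0,0.6],"twist": [0,0,0]},
    {"jaw": 0.45,"offset": [0,0,0.8],"twist": [0,0,0]},
    {"jaw": 0.45,"offset": [0,0,1.0],"twist": [0,0,0]},
    {"jaw": 0.45,"offset": [0,0,1.0],"twist": [0,0,0]},
    {"jaw": 0.45,"offset": [0,0,1.0],"twist": [0,0,0]},
    {"jaw": 0,"offset": [0,0,1.0],"twist": [0,0,0]},
    {"jaw": 0,"offset": [0,0,1.0],"twist": [0,0,0]},
    {"jaw": 0,"offset": [0,0,1.0],"twist": [0,0,0]},
    {"jaw": 0,"offset": [0,0,1.0],"twist": [0,0,0]},
    {"jaw": 0,"offset": [0,0,1.0],"twist": [0,0,0]},
    {"jaw": 0,"offset": [0,0,1.0],"twist": [0,0,0]},
  ],
)

```text
clock: 5.0
position: [425.3, 183.2, 70.7]
orientation: [-1.039, 2.964, 0.002]
force: [-0.9, 3.4, 3.2]
gripper_width: 13.8
grasp_force: 29.9
```

drive_tool(
  series=[
    {"jaw": 0,"offset": [0,0,1e-09],"twist": [0,0,0.6]},
    {"jaw": 0,"offset": [0,0,0],"twist": [0,0,1.2]},
    {"jaw": 0,"offset": [0,0,0],"twist": [0,0,1.8]},
    {"jaw": 0,"offset": [0,0,0],"twist": [0,0,2.4]},
    {"jaw": 0,"offset": [0,0,0],"twist": [0,0,3.0]},
    {"jaw": 0,"offset": [0,0,0],"twist": [0,0,3.6]},
    {"jaw": 0,"offset": [0,0,0],"twist": [0,0,4.2]},
    {"jaw": 0,"offset": [0,0,0],"twist": [0,0,4.8]},
    {"jaw": 0,"offset": [0,0,0],"twist": [0,0,5.4]},
    {"jaw": 0,"offset": [0,0,0],"twist": [0,0,6.0]},
    {"jaw": 0,"offset": [0,0,0],"twist": [0,0,6.6]},
    {"jaw": 0,"offset": [0,0,0],"twist": [0,0,7.2]},
    {"jaw": 0,"offset": [0,0,0],"twist": [0,0,7.8]},
    {"jaw": 0,"offset": [0,0,0],"twist": [0,0,8.4]},
    {"jaw": 0,"offset": [0,0,0],"twist": [0,0,9.0]},
    {"jaw": 0,"offset": [0,0,0],"twist": [0,0,9.0]},
    {"jaw": 0,"offset": [0,0,0],"twist": [0,0,9.0]},
    {"jaw": 0,"offset": [0,0,0],"twist": [0,0,9.0]},
  ],
)

```text
clock: 6.8
position: [425.4, 182.7, 70.7]
orientation: [0.9, 3.01, 0.001]
force: [-1.9, 2.8, 5.4]
gripper_width: 13.7
grasp_force: 29.9
```

drive_tool(
  series=[
    {"jaw": 0.42,"offset": [0,0,0],"twist": [0,0,0]},
    {"jaw": 0.42,"offset": [0,0,0],"twist": [0,0,0]},
    {"jaw": 0.42,"offset": [0,0,0],"twist": [0,0,0]},
    {"jaw": 0.42,"offset": [0,0,0],"twist": [0,0,0]},
    {"jaw": 0.42,"offset": [0,0,-0.3],"twist": [0,0,0]},
    {"jaw": 0.42,"offset": [0,0,-0.8],"twist": [0,0,0]},
    {"jaw": 0.42,"offset": [0,0,-1.6],"twist": [0,0,0]},
    {"jaw": 0.42,"offset": [0,0,-2.4],"twist": [0,0,0]},
    {"jaw": 0.42,"offset": [0,0,-2.4],"twist": [0,0,0]},
    {"jaw": 0.42,"offset": [-2.2,-3.34,-2.4],"twist": [0,0,0]},
    {"jaw": 0.42,"offset": [-2.2,-3.34,-2.4],"twist": [0,0,0]},
    {"jaw": 0.42,"offset": [-2.2,-3.34,-2.4],"twist": [0,0,0]},
    {"jaw": 0.42,"offset": [-2.2,-3.34,-2.4],"twist": [0,0,0]},
    {"jaw": 0.42,"offset": [-2.2,-3.34,-2.4],"twist": [0,0,0]},
    {"jaw": 0.42,"offset": [-2.2,-3.34,-2.4],"twist": [0,0,0]},
    {"jaw": 0.42,"offset": [-2.2,-3.34,-2.4],"twist": [0,0,0]},
  ],
)

```text
clock: 8.4
position: [425.0, -16.5, 189.8]
orientation: [-0.9, -3.008, -0.001]
force: [0.5, 0.0, 0.3]
gripper_width: 39.5
grasp_force: 0.0
```

Run:
```python
from h import *
s=status.get_state(); print(s["clock"],s["position"],s["force"],s["gripper_width"])
im=imaging.snapshot("top")
cv2.imwrite("pics/c4.png",cv2.resize(im[250:310,280:420],None,fx=5.5,fy=5.5,interpolation=cv2.INTER_CUBIC))
```

```text
8.4 [425.03711608 -16.53981785 189.80568071] [0.49691594 0.02346416 0.30957872] 39.49935081083927
```

View pics/c4.png

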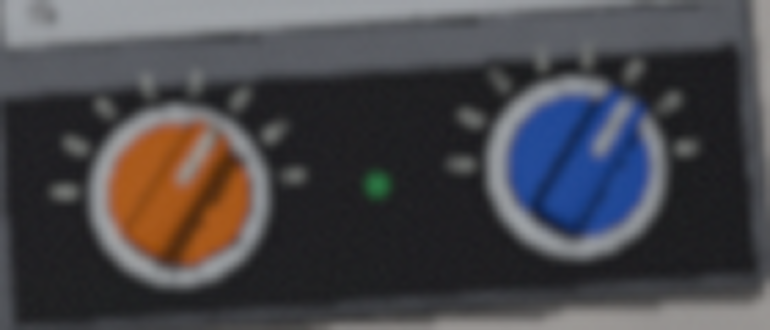

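The blue pointer now runs from (597,155) to (630,98), about 30° right of up and at the sixth tick. That is 72° clockwise from where it started. The orange pointer is unchanged, from (182,183) to (212,130).

```bash
python3 -c "
from plant import job; print(job.job_done())"
```

```text
the job is handed in; nothing more can be done
None
```

The blue dial was turned three clicks clockwise, from the third notch to the sixth, and released to rest there; the orange dial was left as set, and the job was handed in at about 8.5 s.

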